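# Heat off, draw the vial from the dry-block heater and hold it on its side

## Task

The vial conditioning run is over. First turn the heater's knob anticlockwise all the way to its off stop, then draw the large crimp-capped headspace vial straight up out of its well, lay it over on its side in the air and finish still holding it there, roughly level, at least 20 cm above the worktop, so that a colleague can look at its glass base for heat cracks. Do not put it down or let it go; leave the two small vials in their block and do not disturb the timer, the beaker or the septa jar.

Things in the scene. Friction and masses are not known exactly. Their poses are not given: they have to be found in the camera images.
- vial_mid (a point): centre, half-way up, of the loose headspace vial: clear glass cylinder 23 mm in diameter, 77 mm tall, pale crimped cap on top, 20 to 40 g. z axis: along the vial from base to cap. It starts upright in a large well of vial_block, its lower 42 mm in the well and its upper 35 mm standing out above the block's top: grip it there
- heat_knob (a joint): angle of the heater's knob in rad: 0 at the off stop (fully anticlockwise seen from above the panel), growing clockwise to 4.71 at full heat. It starts somewhere between 0.9 and 2.5, stays where it is left and turns with light friction (about 0.03 N m)
- knob_grip (a point): centre of the knob's black grip bar, on the knob's axis: bar 34 mm long, 10 wide, 18 high (9 mm above and below this point), on a round skirt 38 mm wide, 7 high. z: knob axis, out of the panel, leaning 0.26 rad from vertical towards the heater's front; x: along the bar to its pointer; y: across it. The frame turns with the knob, anticlockwise from above by as much as the joint value falls
- heater: white and grey two-block dry-bath heater, fixed, 200 mm deep (x), 190 wide (y), rim round the blocks 86 high; origin: centre of its underside, x to its back, y to its left, z up. The front 94 mm is the sloping panel with knob and display. The two metal blocks stand side by side in its rear half, centres at x = 46, y = +39 and -39 mm; either block may be on either side
- vial_block: fixed aluminium block with four large blind wells, 76 x 76 x 50 mm; origin: centre of its underside, 40 mm above the worktop; axes parallel to the heater's; its top is 50 mm above its origin. Wells are 25.5 mm wide and 42 mm deep at x and y = +-18 mm; that at x = +18, y = -18 holds the headspace vial, the others are empty
- small_block: fixed aluminium block with six small blind wells, same size and axes as the other, in the other bay; two of its wells hold small vials
- small_vial_a_mid (a point): centre of a small vial, 12 mm in diameter and 33 mm tall, standing upright in a small well with 11 mm above the block; to be left alone. z along the vial
- small_vial_b_mid (a point): centre of the other small vial, same size and standing, with a black cap; to be left alone
- timer: white lab timer lying on its back, 62 x 70 x 19 mm, the one nearer the robot, loose on the bench to the right of the heater; origin at the centre of its underside; bystander
- beaker: glass beaker, 57 mm in diameter and 72 mm tall, loose on the bench to the right of the heater; origin at the centre of its underside; bystander
- septa_jar: small white jar with green lid, the one nearer the robot, 39 mm in diameter and 47 mm tall, loose on the bench to the left of the heater; origin at the centre of its underside; bystander

How it is judged:
On the way, in this order (a step that is already met when the one before it is completed fails the run):
1. the knob is turned back to its off stop while the vial is still in its well (value of joint heat_knob below 0.1 rad and distance of vial_mid from where it was at the start of the episode below 0.02 m), for 0.2 s.
2. the vial is drawn up out of its well, gripped by the fingers (z of vial_mid in the frame of vial_block above 0.09 m and contact force between the fingers and vial above 0.5 N), for 0.1 s.
At the end, for the whole second after the job is handed in: Knob within 0.1 rad of its off stop; the headspace vial held still in the fingers, clear of heater and blocks, centre at least 195 mm above the worktop, axis within 30 degrees of level; small vials within 10 mm and bystanders within 30 mm of their starts (value of joint heat_knob below 0.1 rad and height (world z) of vial_mid above 0.195 m and angle between vial_mid's own z axis and vertical between 1.05 and 2.09 rad and contact force between the fingers and vial above 0.5 N and contact force between vial and heater below 0.05 N and contact force between vial and vial_block below 0.05 N and contact force between vial and small_block below 0.05 N and linear speed of vial below 0.03 m/s and angular speed of vial below 0.2 rad/s and distance of each of small_vial_a_mid, small_vial_b_mid from where it was at the start of the episode below 0.01 m and distance of each of timer, beaker, septa_jar from where it was at the start of the episode below 0.03 m); the arm keeps its last pose, push and grip.
It fails at once if a small vial is pulled or knocked out of its place (distance of any of small_vial_a_mid, small_vial_b_mid from where it was at the start of the episode above 0.012 m).
It fails at once if a bystander is pushed away or knocked over (distance of any of timer, beaker, septa_jar from where it was at the start of the episode above 0.04 m or angle between beaker's own z axis and vertical above 0.5 rad).
It also fails if it takes over 72 s, if anything falls off the work surface, if the arm or the gripper's body presses on something with over 40 N, if the wrist force passes 120 N, or if a joint passes its speed limit or range.

## Robot

A 7-joint arm with a two-finger parallel gripper is mounted at the origin on a cart in front of the work surface, level with it; the furniture and walls round the work are solid. World frame = base frame: x ahead of the robot, y to its left, z up, the work surface at z = 0. Lengths are in m, angles in rad, forces in N, time in s.
With the tool pointing down it reaches from about 0.4 to 0.85 m from the base axis. Payload 4.5 kg.
Tool frame: the origin (TCP) lies at the very end of the fingers, on their centre line; the grasp point (between the pads) lies arm.grip_point_offset behind it (arm.grip_point_offset is the distance from the TCP to the grasp point, in m); z points along the fingers, y is the line along which they close (so a half turn about z gives the same grasp; the last joint's range is limited). The gripper opens to 88 mm and grips with 3 to 60 N. Pads are 18 mm wide; open, the fingers measure 123 mm over their backs; the gripper's body (75 mm by 187 mm) begins 45 mm behind the grasp point.
Start: joints at [-1.155, 0.689, -0.195, 1.565, 0.157, 0.902, -0.215], TCP at [0.233, 0.58, 0.239] pointing down, gripper open.
Joint ranges: [-3.01, 3.01], [-0.46, 2.08], [-1.47, 1.51], [0.13, 2.56], [-1, 4.14], [0.04, 2.09], [-2.66, 2.66]. Speed limits (rad/s): [2.57, 2.57, 3.14, 3.14, 3.14, 3.14, 3.14].

## Interface

Orientations are given as a unit quaternion [x, y, z, w].
In Python, from station import arm, vision gives the robot as it stands.
- The arm moves only by the tool send_rows, never from a script. Its argument "motion" is a list of rows, each a list of 6 numbers: the shift along the tool's x, y, z in m, then the turn, a rotation vector about the tool's x, y, z in rad. In form: [[tx, ty, tz, rx, ry, rz], ...]. A call has 1 to 10 rows; each row shifts and turns the commanded pose from where the row before left it, along the tool's axes as they then stand; what a row does not reach is not made up. A row lasts 1/10 s, in which the tool goes at most 50 mm and 8.59 degrees, less where a joint would pass 70% of its speed; a pose out of reach is approached as far as the arm can. A call is refused whole if a number of a shift passes 0.05 or a number of a turn 0.15, either way. A call with a gripper value outside its range is refused whole. "claw" is the finger opening in m, from 0 to 0.0881, set as the call begins (left out, the last holds). The fingers move at their own pace and stop on an object; the grip force is fixed at half the most. Time passes only in rows, so rows that do not move let the fingers close. It gives the time, the measured TCP pose, the force, the opening and the grip force at its end, in the units of the state.
- arm.observe(): the state, without advancing time (a new reading comes with each control period).
- vision.get_image(name): name is "scene" or "top" or "wrist"; returns a dict with "color" (384x512x3 uint8, red, green, blue), "vfov" (degrees; the focal length in pixels is half the picture's height over the tangent of half this angle, whatever the lens; pixels are square), "cx", "cy" (the principal point, pixels), "R" (3x3) and "t" (3): a world point X has camera coordinates R X + t; the wrist camera has in their place "mount" (4x4, takes a point from camera to tool coordinates, whose origin is the TCP and whose axes are the flange's). Camera axes: x right, y down, z forward; pixel columns grow to the right and rows downward; lengths in m; the calibration is good to about 2 mm. A picture is of the moment at which its call begins: read the wrist's pose just before it. There is no depth.
- arm.finish_job(): hands the job in; it is judged then, once.
The state is a dict: "time_s": time; "q": joint angles; "qd": joint speeds; "joint_torque": joint torques, N m; "position": TCP position; "tool_rot": TCP orientation; "contact_force": force on the tool from outside, world axes, zero at the start; "torque": the same for the moment, N m; "gripper_width": finger opening in m; "grasp_force": force on a finger pad.
Only numpy, scipy, OpenCV 4.12 (cv2) and the standard library are available. Lean on these libraries where they do the work, as an engineer would, in place of code of your own. Each camera call takes 0.05 s, during which the arm holds its last target. There are 200 camera calls.

## Working session

There is one attempt and no reset: what is moved stays moved. The work goes in short steps, Python scripts to look and compute and a tool call to move; the robot and the scene stay as the last step left them, time stands still between calls to the robot, and variables do not carry over. Pictures are saved under pics/ and viewed, at most 10 in all, crops included, and the job is handed in when it is done.

Besides the shell and the picture viewer there is one more tool, called after ">>>" as a command line: name --pt "numbers of a row" for each row, then --argument value for the rest. send_rows: Moves the arm, as the interface text tells. Its arguments: {"type":"object","properties":{"motion":{"type":"array"},"claw":{"type":"number"}},"required":["motion"]}

```bash
ls; mkdir -p pics
cat > h.py <<'E'
import numpy as np, cv2, json
from station import arm, vision
from scipy.spatial.transform import Rotation as Ro
def cam(n):
    s=arm.observe(); im=vision.get_image(n)
    f=im["color"].shape[0]/2/np.tan(np.radians(im["vfov"])/2)
    if n=="wrist":
        T=np.eye(4); T[:3,:3]=Ro.from_quat(s["tool_rot"]).as_matrix(); T[:3,3]=s["position"]
        W=T@np.array(im["mount"]); Rc=W[:3,:3].T; t=-Rc@W[:3,3]
    else: Rc=np.array(im["R"]); t=np.array(im["t"])
    return dict(c=im["color"],f=f,cx=im["cx"],cy=im["cy"],R=Rc,t=t)
def save(n,p):
    c=cam(n); np.savez(p,**c); return c
def load(p): return dict(np.load(p))
def ray(c,u,v):
    d=c["R"].T@np.array([(u-c["cx"])/c["f"],(v-c["cy"])/c["f"],1.]); return -c["R"].T@c["t"],d
def atz(c,u,v,z):
    o,d=ray(c,u,v); return o+d*(z-o[2])/d[2]
def proj(c,X):
    p=np.atleast_2d(X)@c["R"].T+c["t"]; return np.c_[p[:,0]/p[:,2]*c["f"]+c["cx"],p[:,1]/p[:,2]*c["f"]+c["cy"]]
E
python3 - <<'E'
from h import *
print(arm.observe()); print(arm.grip_point_offset)
for n in("scene","top"):
    c=save(n,f"pics/{n}0.npz"); print(n,c["f"],c["cx"],c["cy"],-c["R"].T@c["t"])
    cv2.imwrite(f"pics/{n}0.png",cv2.resize(c["c"][:,:,::-1],(800,600),interpolation=cv2.INTER_CUBIC))
E
```

```text
pics
{'time_s': 0.0, 'q': array([-1.1551899 ,  0.68998552, -0.19448198,  1.56635415,  0.15730771,
        0.90250794, -0.21507601]), 'qd': array([ 1.20699915e-04,  1.17177370e-05,  4.34311986e-04,  1.01202920e-03,
       -7.01847765e-04, -2.49523723e-04,  8.65335357e-04]), 'joint_torque': array([ 3.27306020e-05, -5.27551639e+01, -1.26711264e+00, -1.53434390e+01,
       -5.26968122e-02,  6.40497237e-03,  1.56486899e-04]), 'position': array([0.23269948, 0.57937323, 0.23790558]), 'tool_rot': array([ 1.89701651e-01,  9.81841339e-01, -9.27297557e-04, -9.60632571e-05]), 'contact_force': array([0.93951671, 0.56273919, 0.16700342]), 'torque': array([ 0.04728012,  0.02942433, -0.02123445]), 'grasp_force': 0.0, 'gripper_width': 0.08843451607233345}
0.0187
scene 371.67796042193373 253.7798646275925 192.1014018342527 [ 0.12418676 -0.85312049  0.52323739]
top 356.043410739121 262.75754980817965 187.64009864316373 [ 0.36488559 -0.03580823  0.96913292]
```

View pics/scene0.png

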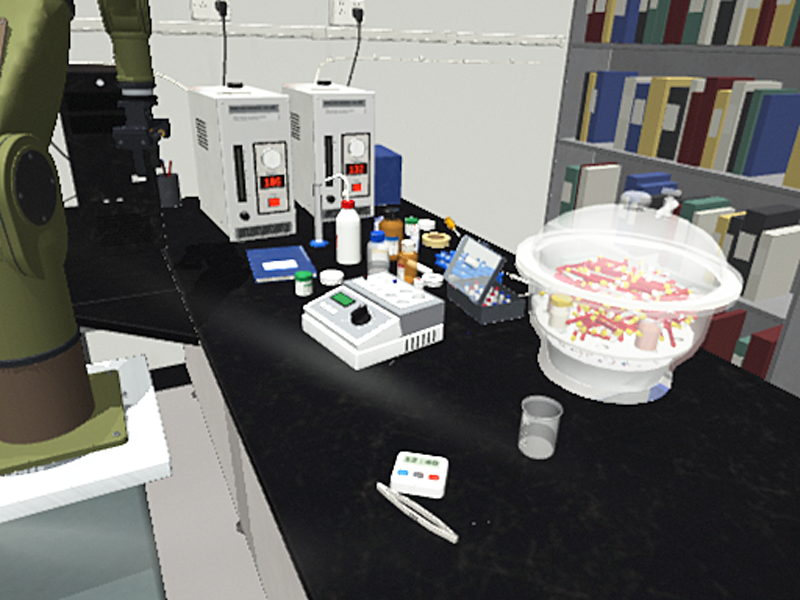

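View pics/top0.png

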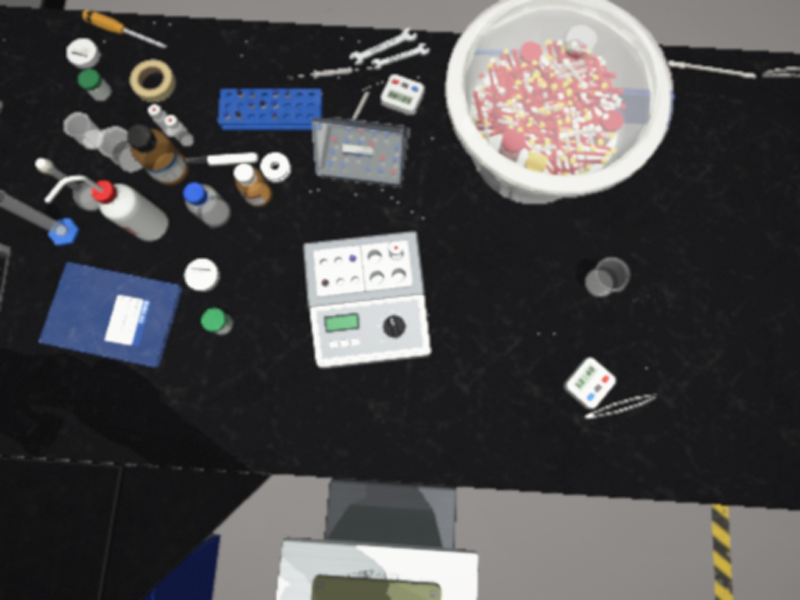

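The top view shows the heater at about (304-430, 233-366), with its knob near (394,326). The headspace vial is near (397,248), in the right-hand block. I'll enlarge that area.

Run:
```python
from h import *
c=load("pics/top0.npz"); im=c["c"][140:240,185:285,::-1]
cv2.imwrite("pics/topc.png",cv2.resize(im,(600,600),interpolation=cv2.INTER_CUBIC))
c=load("pics/scene0.npz"); im=c["c"][165:240,185:285,::-1]
cv2.imwrite("pics/scenec.png",cv2.resize(im,(800,600),interpolation=cv2.INTER_CUBIC))
```

```text
(no output)
```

View pics/topc.png

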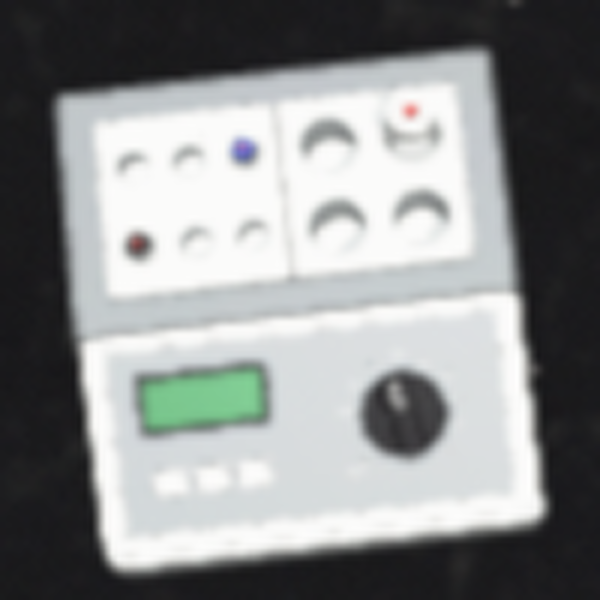

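The crop shows the vial cap's red centre at (410,111), the knob centre at (404,413) with its pointer mark towards (397,395), and the rim's back corners at (57,97) and (490,48). The panel's top edge runs from (80,337) to (520,292).

Run:
```python
from h import *
c=load("pics/top0.npz")
g=lambda x,y,z: atz(c,185+x/6,140+y/6,z)
bl=g(57,97,.086);br=g(490,48,.086);fl=g(80,337,.086);fr=g(520,292,.086)
for p in(bl,br,fl,fr):print(p)
print("w",np.linalg.norm(bl-br),np.linalg.norm(fl-fr),"d",np.linalg.norm(bl-fl))
d=(bl-br)+(fl-fr); yaw=np.arctan2(-d[0],d[1]); print("yaw",yaw)
Rz=Ro.from_euler('z',yaw).as_matrix()
org=[(bl+br)/2-Rz@[.1,0,.086],(fl+fr)/2-Rz@[.006-.006,0,.086]];print("org",org)
# wells: vial block center
blk=np.mean([g(330,142,.09),g(337,222,.09),g(421,212,.09),g(412,130,.09)],0);print("blk",blk)
v=g(410,111,.167);print("vialtop",v)
o=v-Rz@[.046+.018,-.039-.018,0];print("org from vial",o)
for z in(.06,.07,.08,.09):print("knob",z,g(404,413,z),Rz.T@(g(404,413,z)-o))
p0=g(404,413,.085);p1=g(397,395,.085);print("pointer angle in heater", np.arctan2(*(Rz.T@(p1-p0))[[1,0]]))
s=arm.observe();R=Ro.from_quat(s["tool_rot"]).as_matrix();print(R, s["q"][6])
print(vision.get_image("wrist")["mount"])
```

```text
[0.62651389 0.15695565 0.086     ]
[ 0.66118968 -0.0278204   0.086     ]
[0.5224037  0.13602499 0.086     ]
[ 0.55415569 -0.04744421  0.086     ]
w 0.18800159449395815 0.1861964960446245 d 0.10619332956789576
yaw 0.17847071193108718
org [array([ 5.45440149e-01,  4.68151507e-02, -1.38777878e-17]), array([ 5.38279697e-01,  4.42903915e-02, -1.38777878e-17])]
blk [0.59940051 0.0172918  0.09      ]
vialtop [0.60613335 0.00099395 0.167     ]
org from vial [0.53303099 0.04572699 0.167     ]
knob 0.06 [ 0.50330129 -0.00130793  0.06      ] [-0.03760735 -0.04101008 -0.107     ]
knob 0.07 [ 0.50177878 -0.00168742  0.07      ] [-0.03917304 -0.04111326 -0.097     ]
knob 0.08 [ 0.50025628 -0.00206691  0.08      ] [-0.04073873 -0.04121643 -0.087     ]
knob 0.09 [ 0.49873378 -0.00244639  0.09      ] [-0.04230441 -0.04131961 -0.077     ]
pointer angle in heater 0.26128711485557077
[[-9.28001786e-01  3.72575436e-01 -4.78507476e-04]
 [ 3.72575725e-01  9.28000581e-01 -1.50000607e-03]
 [-1.14810202e-04 -1.57028859e-03 -9.99998761e-01]] -0.2151302923389132
[[-2.08113293e-04 -9.54052158e-01 -2.99640512e-01  7.73467807e-02]
 [ 9.99999953e-01 -2.66641058e-04  1.54439044e-04 -7.48341731e-05]
 [-2.27239366e-04 -2.99640465e-01  9.54052168e-01 -1.45616738e-01]
 [ 0.00000000e+00  0.00000000e+00  0.00000000e+00  1.00000000e+00]]
```

View pics/scenec.png

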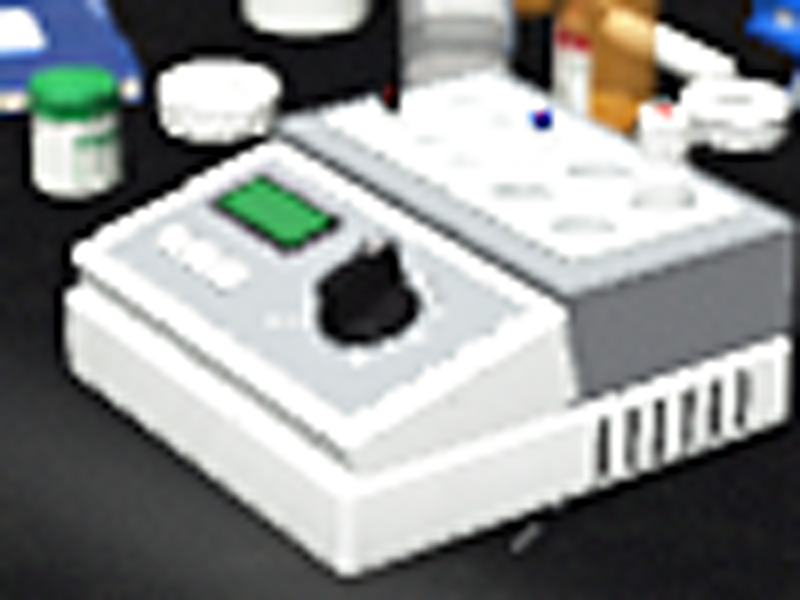

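The scene crop shows the knob at about (368,300), with its bar standing up and the pointer at (375,245). The vial cap is near (665,110). Next I'll plan the pose above the knob.

```bash
cat >> h.py <<'E'
YAW=.178; ORG=np.array([.545,.0465,0])
Rz=Ro.from_euler('z',YAW).as_matrix()
def knobR(a):  # tool rotation with tool z = -knob z, tool x along the bar at angle a (about knob z from heater x)
    return Rz@Ro.from_euler('y',-.26).as_matrix()@Ro.from_euler('z',a).as_matrix()@np.diag([1,-1,-1.])
def rel(P,R):
    s=arm.observe(); R0=Ro.from_quat(s["tool_rot"]).as_matrix()
    rv=Ro.from_matrix(R0.T@R).as_rotvec()
    print("turn first:",rv.round(4),"| shift after:",(R.T@(np.array(P)-s["position"])).round(4),"| shift now:",(R0.T@(np.array(P)-s["position"])).round(4))
E
python3 - <<'E'
from h import *
c=load("pics/top0.npz")
v=atz(c,185+410/6,140+111/6,.125);print("vial",v,"pred",ORG+Rz@[.064,-.057,.125])
kp=atz(c,185+404/6,140+413/6,.092);print("knob",kp,Rz.T@(kp-ORG))
s=load("pics/scene0.npz");print(proj(s,kp),185+368/8,165+275/8,"vial",proj(s,v),185+665/8,165+105/8)
R=knobR(.26);P=kp-R[:,2]*.10;print(P)
rel(P,R)
E
```

```text
vial [0.61876518 0.00292093 0.125     ] pred [0.61808129 0.00173255 0.125     ]
knob [ 0.49842928 -0.00252229  0.092     ] [-0.05451485 -0.04000184  0.092     ]
[[229.95584048 197.09382238]] 231.0 199.375 vial [[267.73274814 178.75793733]] 268.125 178.125
[ 0.47312742 -0.0070742   0.188639  ]
turn first: [-0.3255  0.0507  2.306 ] | shift after: [-0.0477  0.6288  0.0819] | shift now: [-0.4416 -0.4548  0.0501]
```

>>> send_rows --pt "-0.0315 -0.0325 -0.003 0 0 0" --pt "-0.0315 -0.0325 -0.003 0 0 0" --pt "-0.0315 -0.0325 -0.003 0 0 0" --pt "-0.0315 -0.0325 -0.003 0 0 0" --pt "-0.0315 -0.0325 -0.003 0 0 0" --pt "-0.0315 -0.0325 -0.003 0 0 0" --pt "-0.0315 -0.0325 0 0 0 0" --pt "-0.0315 -0.0325 0 0 0 0" --pt "-0.0315 -0.0325 0 0 0 0" --pt "-0.0315 -0.0325 0 0 0 0" --claw 0.06

```text
time_s: 1.15
position: [0.4045, 0.1593, 0.2568]
tool_rot: [0.19, 0.982, 0.0, 0.0]
contact_force: [0.5, 0.3, -0.0]
gripper_width: 0.06
grasp_force: 0.0
```

>>> send_rows --pt "-0.0315 -0.0325 0 0 0 0" --pt "-0.0315 -0.0325 0 0 0 0" --pt "-0.0315 -0.0325 0 0 0 0" --pt "-0.0315 -0.0325 0 0 0 0" --pt "0 0 0 0 0 0" --pt "0 0 0 0 0 0"

```text
time_s: 1.75
position: [0.4725, -0.0074, 0.2565]
tool_rot: [0.191, 0.982, 0.0, -0.0]
contact_force: [-0.7, -0.0, 0.6]
gripper_width: 0.0598
grasp_force: 0.0
```

>>> send_rows --pt "0 0 0 -0.0203 0.0032 0.135" --pt "0 0 0 -0.0203 0.0032 0.135" --pt "0 0 0 -0.0203 0.0032 0.135" --pt "0 0 0 -0.0203 0.0032 0.135" --pt "0 0 0 -0.0203 0.0032 0.135" --pt "0 0 0 -0.0203 0.0032 0.135" --pt "0 0 0 -0.0203 0.0032 0.135" --pt "0 0 0 -0.0203 0.0032 0.135" --pt "0 0 0 -0.0203 0.0032 0.135" --pt "0 0 0 -0.0203 0.0032 0.135"

```text
time_s: 2.75
position: [0.472, -0.0042, 0.2567]
tool_rot: [0.76, 0.643, 0.095, 0.003]
contact_force: [-0.2, 0.0, 0.5]
gripper_width: 0.0601
grasp_force: 0.0
```

Run:
```python
from h import *
kp=np.array([.4984,-.0025,.092]);R=knobR(.26);rel(kp-R[:,2]*.10,R);print(arm.observe()["q"])
```

```text
turn first: [-0.1337  0.0068  0.9523] | shift after: [-0.0171 -0.0015  0.066 ] | shift now: [-0.0122 -0.007   0.0667]
[-0.01628607  0.41868321  0.0130794   2.12450176 -0.27946174  0.46358967
  0.06983897]
```

>>> send_rows --pt "0 0 0 -0.019 0.001 0.136" --pt "0 0 0 -0.019 0.001 0.136" --pt "0 0 0 -0.019 0.001 0.136" --pt "0 0 0 -0.019 0.001 0.136" --pt "0 0 0 -0.019 0.001 0.136" --pt "0 0 0 -0.019 0.001 0.136" --pt "0 0 0 -0.019 0.001 0.136" --pt "-0.017 -0.001 0.03 0 0 0" --pt "0 0 0.005 0 0 0" --pt "0 0 0 0 0 0"

```text
time_s: 3.75
position: [0.4655, -0.0099, 0.2181]
tool_rot: [0.968, 0.217, 0.128, 0.005]
contact_force: [-0.0, 0.5, -0.2]
gripper_width: 0.06
grasp_force: 0.0
```

Run:
```python
from h import *
kp=np.array([.4984,-.0025,.092]);R=knobR(.26);rel(kp-R[:,2]*.10,R);print(arm.observe()["q"])
c=save("wrist","pics/w1.npz");im=np.ascontiguousarray(c["c"][:,:,::-1])
print(proj(c,kp))
cv2.imwrite("pics/w1.png",cv2.resize(im,(800,600),interpolation=cv2.INTER_CUBIC))
```

```text
turn first: [-0.0022  0.0019  0.0039] | shift after: [ 0.0005 -0.0014  0.0305] | shift now: [ 0.0005 -0.0013  0.0305]
[-0.15152295  0.46553562  0.14375271  2.2931175  -0.66862365  0.16697866
 -0.51123499]
[[261.51083801 180.80617183]]
```

View pics/w1.png

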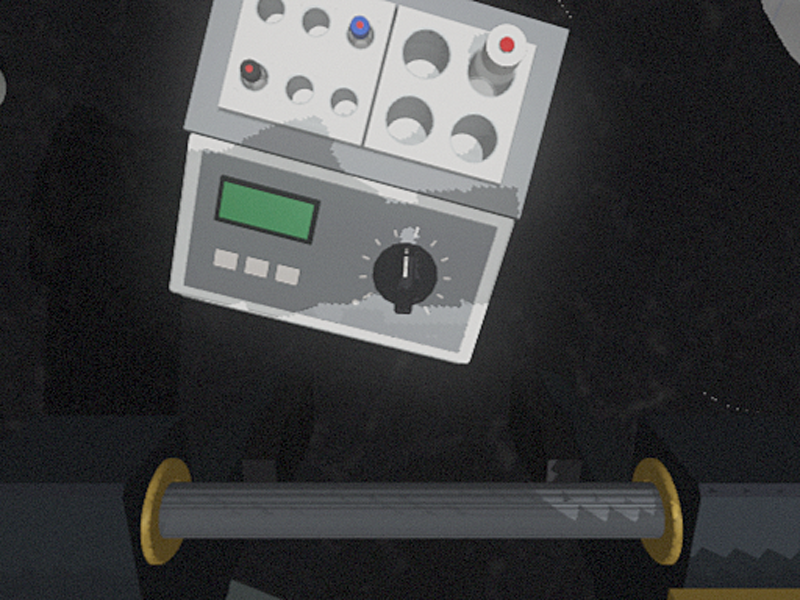

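In the wrist view, up is tool +x. The knob's skirt centre is at about (405,274) and the pointer line is vertical at x = 406, so the bar lines up with tool x. The cap centre is at (507,44). I'll triangulate these against the top view.

```bash
cat >> h.py <<'E'
def tri(obs):
    A=np.zeros((3,3));b=np.zeros(3)
    for c,u,v in obs:
        o,d=ray(c,u,v);d/=np.linalg.norm(d);M=np.eye(3)-np.outer(d,d);A+=M;b+=M@o
    return np.linalg.solve(A,b)
E
python3 - <<'E'
from h import *
t=load("pics/top0.npz");w=load("pics/w1.npz");s=load("pics/scene0.npz");k=512/800
print("f",w["f"])
K=tri([(t,185+404/6,140+413/6),(w,405*k,274*k)]);V=tri([(t,185+410/6,140+111/6),(w,507*k,44*k),(s,185+665/8,165+105/8)])
print(K,Rz.T@(K-ORG),V,Rz.T@(V-ORG))
for z in(.074,.08,.086): print(z,atz(w,405*k,274*k,z),atz(t,185+404/6,140+413/6,z))
print("capw",atz(w,507*k,44*k,.125))
print("rim",[Rz.T@(atz(w,u*k,v*k,.086)-ORG) for u,v in((569,29),(519,217),(186,128))])
E
```

```text
f 340.87764725188185
[ 0.50259551 -0.00087198  0.0623162 ] [-0.05012224 -0.03911529  0.0623162 ] [0.61915963 0.00359331 0.12618831] [ 0.06539077 -0.05535958  0.12618831]
0.074 [5.02044381e-01 2.56454081e-04 7.40000000e-02] [ 0.50116978 -0.00183921  0.074     ]
0.08 [0.50194041 0.0005654  0.08      ] [ 0.50025628 -0.00206691  0.08      ]
0.086 [0.50183644 0.00087436 0.086     ] [ 0.49934278 -0.0022946   0.086     ]
capw [0.61933892 0.00463388 0.125     ]
rim [array([ 0.1013249 , -0.09028091,  0.086     ]), array([-0.00415822, -0.09038691,  0.086     ]), array([-0.00543157,  0.09382965,  0.086     ])]
```

```bash
cat >> h.py <<'E'
G=np.array([.4992,-.0009,.087])
E
python3 - <<'E'
from h import *
R=knobR(.26);rel(G+R[:,2]*.003,R)
E
```

```text
turn first: [-0.0007  0.0002  0.0034] | shift after: [-1.000e-04 -3.700e-03  1.391e-01] | shift now: [-0.     -0.0036  0.1391]
```

>>> send_rows --pt "0 -0.0036 0.03 0 0 0" --pt "0 0 0.03 0 0 0" --pt "0 0 0.03 0 0 0" --pt "0 0 0.02 0 0 0" --pt "0 0 0.01 0 0 0" --pt "0 0 0.008 0 0 0" --pt "0 0 0.006 0 0 0" --pt "0 0 0.005 0 0 0" --pt "0 0 0 0 0 0"

```text
time_s: 4.7
position: [0.5174, -0.0038, 0.1179]
tool_rot: [0.97, 0.218, 0.106, -0.001]
contact_force: [0.8, -1.4, -0.3]
gripper_width: 0.0598
grasp_force: 0.0
```

>>> send_rows --pt "0 0 0 0 0 0" --pt "0 0 0 0 0 0" --pt "0 0 0 0 0 0" --pt "0 0 0 0 0 0" --pt "0 0 0 0 0 0" --pt "0 0 0 0 0 0" --pt "0 0 0 0 0 0" --pt "0 0 0 0 0 0" --pt "0 0 0 0 0 0" --pt "0 0 0 0 0 0" --claw 0.0

```text
time_s: 5.7
position: [0.5172, -0.0038, 0.1178]
tool_rot: [0.97, 0.218, 0.106, -0.001]
contact_force: [0.4, 0.1, -0.2]
gripper_width: 0.0005
grasp_force: 0.0
```

Run:
```python
from h import *
s=arm.observe();print(s["contact_force"],s["torque"],s["gripper_width"],s["grasp_force"],s["q"])
c=save("wrist","pics/w2.npz");im=np.ascontiguousarray(c["c"][:,:,::-1])
cv2.imwrite("pics/w2.png",cv2.resize(im,(800,600),interpolation=cv2.INTER_CUBIC))
```

```text
[ 0.43036744  0.08238374 -0.22082418] [-0.07617771  0.3272839  -0.01946183] 0.00048329557350547983 0.0 [-5.98957051e-02  7.15341736e-01  1.40787831e-03  2.19414564e+00
 -9.99624267e-01  4.33093729e-02 -1.92400521e-01]
```

View pics/w2.png

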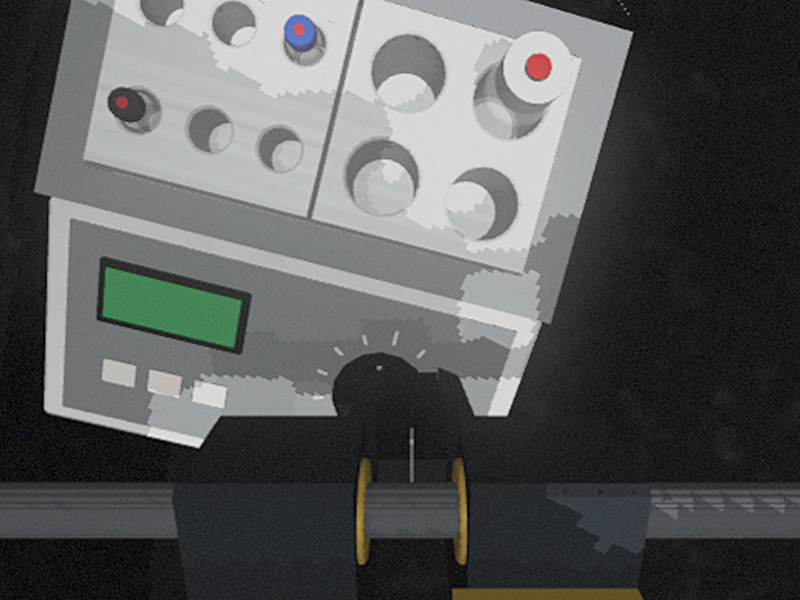

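This wasn't what I planned. The tilted pose hit the limits of joints 5 and 6, and the fingers closed just behind the knob without touching it. I'll go up, use an upright tool, and turn the knob with the fingers loosely around the bar.

>>> send_rows --pt "0 0 -0.02 0 0 0" --pt "0 0 -0.03 0 0 0" --pt "0 0 -0.03 0 0 0" --pt "0 0 -0.02 0 0 0" --pt "0 0 0 0 0 0" --claw 0.03

```text
time_s: 6.25
position: [0.4975, -0.0087, 0.2177]
tool_rot: [0.97, 0.218, 0.108, -0.0]
contact_force: [1.5, 0.5, -0.9]
gripper_width: 0.0296
grasp_force: 0.0
```

```bash
cat >> h.py <<'E'
def upR(a): return Ro.from_euler('z',a).as_matrix()@np.diag([1,-1,-1.])
E
python3 - <<'E'
from h import *
w=load("pics/w1.npz");w2=load("pics/w2.npz");s=load("pics/scene0.npz");t=load("pics/top0.npz");k=512/800
print("skirt",tri([(s,185+368/8,165+303/8),(w,405*k,274*k)]),tri([(s,185+368/8,165+303/8),(t,185+404/6,140+413/6)]))
print(arm.observe()["q"],arm.observe()["position"]);rel([.498,-.001,.16],upR(.43))
print("cap",[atz(c,u*k,v*k,.125) for c,u,v in((w,507,44),(w2,538,67))])
E
```

```text
skirt [5.02372926e-01 4.74337104e-05 7.24258200e-02] [ 0.5015382  -0.0019179   0.07342477]
[-0.33397543  0.53792159  0.43861374  2.17812607 -0.83955701  0.36899157
 -0.32732203] [ 0.49749483 -0.00872326  0.21769011]
turn first: [ 0.0457 -0.2106  0.0122] | shift after: [ 0.0037 -0.0068  0.0577] | shift now: [-0.0083 -0.0095  0.0568]
cap [array([0.61933892, 0.00463388, 0.125     ]), array([0.61882873, 0.00499939, 0.125     ])]
```

>>> send_rows --pt "0 0 0 0.015 -0.07 0.004" --pt "0 0 0 0.015 -0.07 0.004" --pt "0 0 0 0.015 -0.07 0.004" --pt "0.004 -0.007 0.01 0 0 0" --pt "0 0 0.03 0 0 0" --pt "0 0 0.015 0 0 0" --pt "0 0 0 0 0 0" --pt "0 0 0 0 0 0"

```text
time_s: 7.05
position: [0.4965, -0.0005, 0.16]
tool_rot: [0.977, 0.213, -0.002, -0.001]
contact_force: [0.5, -0.6, 0.6]
gripper_width: 0.0298
grasp_force: 0.0
```

Run:
```python
from h import *
s=arm.observe();print(s["q"],s["position"]);rel([.4986,-.0014,.084],upR(.43))
```

```text
[-0.42822373  0.73220827  0.57064597  2.04389185 -0.72370629  0.57789007
 -0.48542921] [ 4.96489040e-01 -4.91987575e-04  1.60046254e-01]
turn first: [-0.0024  0.0035 -0.0006] | shift after: [0.0015 0.0017 0.076 ] | shift now: [0.0018 0.0019 0.076 ]
```

>>> send_rows --pt "0.0015 0.0017 0.02 0 0 0" --pt "0 0 0.02 0 0 0" --pt "0 0 0.01 0 0 0" --pt "0 0 0.01 0 0 0" --pt "0 0 0.007 0 0 0" --pt "0 0 0.005 0 0 0" --pt "0 0 0.004 0 0 0" --pt "0 0 0 0 0 0"

```text
time_s: 7.85
position: [0.499, -0.0014, 0.0844]
tool_rot: [0.977, 0.213, -0.002, -0.0]
contact_force: [0.5, -0.1, -0.4]
gripper_width: 0.0299
grasp_force: 0.0
```

>>> send_rows --pt "0 0 0 0 0 0" --pt "0 0 0 0 0 0" --pt "0 0 0 0 0 0" --pt "0 0 0 0 0 0" --pt "0 0 0 0 0 0" --pt "0 0 0 0 0 0" --claw 0.0

```text
time_s: 8.45
position: [0.4984, 0.0002, 0.0847]
tool_rot: [0.977, 0.214, -0.002, -0.002]
contact_force: [-2.6, 4.5, 4.0]
gripper_width: 0.0098
grasp_force: 29.9
```

Run:
```python
from h import *
s=arm.observe();print({k:np.round(v,3) for k,v in s.items() if k!="joint_torque"})
```

```text
{'time_s': np.float64(8.45), 'q': array([-0.325,  0.842,  0.397,  2.077, -0.857,  0.396, -0.374]), 'qd': array([-0.002,  0.   ,  0.002,  0.   ,  0.   ,  0.   ,  0.   ]), 'position': array([0.498, 0.   , 0.085]), 'tool_rot': array([ 0.977,  0.214, -0.002, -0.002]), 'contact_force': array([-2.595,  4.48 ,  4.023]), 'torque': array([ 0.947,  0.613, -0.036]), 'grasp_force': np.float64(29.871), 'gripper_width': np.float64(0.01)}
```

>>> send_rows --pt "0 -0.0015 0 0 0 0" --pt "0 0 0 0 0 0" --pt "0 0 0 0 0 -0.1" --pt "0 0 0 0 0 -0.1" --pt "0 0 0 0 0 -0.1" --pt "0 0 0 0 0 -0.1" --pt "0 0 0 0 0 -0.1" --pt "0 0 0 0 0 -0.1" --pt "0 0 0 0 0 0" --claw 0.015

```text
time_s: 9.35
position: [0.4985, 0.0005, 0.0845]
tool_rot: [0.87, 0.493, -0.001, -0.001]
contact_force: [-1.5, 2.8, 0.3]
gripper_width: 0.0152
grasp_force: 1.3
```

```bash
cat > st.py <<'E'
from h import *
s=arm.observe();print({k:np.round(s[k],3).tolist() for k in("q","position","contact_force","torque","gripper_width","grasp_force")})
R=Ro.from_quat(s["tool_rot"]).as_matrix();print("tool x yaw",np.arctan2(R[1,0],R[0,0]).round(3))
E
python3 st.py
```

```text
{'q': [-0.248, 0.818, 0.259, 2.074, -0.623, 0.329, -0.01], 'position': [0.499, 0.001, 0.084], 'contact_force': [-1.451, 2.802, 0.295], 'torque': [0.662, 0.241, -0.041], 'gripper_width': 0.015, 'grasp_force': 1.287}
tool x yaw 1.031
```

>>> send_rows --pt "0 0 0 0 0 -0.1" --pt "0 0 0 0 0 -0.1" --pt "0 0 0 0 0 -0.1" --pt "0 0 0 0 0 -0.1" --pt "0 0 0 0 0 -0.1" --pt "0 0 0 0 0 -0.1" --pt "0 0 0 0 0 0"

```text
time_s: 10.05
position: [0.4975, -0.0003, 0.0844]
tool_rot: [0.687, 0.727, -0.002, -0.002]
contact_force: [-2.9, 2.2, 0.3]
gripper_width: 0.0149
grasp_force: 1.3
```

```bash
python3 st.py
```

```text
{'q': [-0.178, 0.803, 0.143, 2.072, -0.363, 0.295, 0.328], 'position': [0.498, -0.0, 0.084], 'contact_force': [-2.949, 2.201, 0.327], 'torque': [0.444, 0.532, -0.06], 'gripper_width': 0.015, 'grasp_force': 1.273}
tool x yaw 1.628
```

>>> send_rows --pt "0 0 0 0 0 -0.1" --pt "0 0 0 0 0 -0.1" --pt "0 0 0 0 0 -0.1" --pt "0 0 0 0 0 -0.1" --pt "0 0 0 0 0 -0.1" --pt "0 0 0 0 0 -0.1" --pt "0 0 0 0 0 0"

```text
time_s: 10.75
position: [0.4977, -0.0011, 0.0844]
tool_rot: [0.442, 0.897, -0.001, -0.002]
contact_force: [-2.7, -0.3, 1.0]
gripper_width: 0.015
grasp_force: 1.3
```

```bash
python3 st.py
```

```text
{'q': [-0.113, 0.796, 0.037, 2.069, -0.093, 0.284, 0.658], 'position': [0.498, -0.001, 0.084], 'contact_force': [-2.72, -0.328, 0.993], 'torque': [-0.042, 0.579, -0.108], 'gripper_width': 0.015, 'grasp_force': 1.339}
tool x yaw 2.226
```

>>> send_rows --pt "0 0 0 0 0 -0.1" --pt "0 0 0 0 0 -0.1" --pt "0 0 0 0 0 -0.1" --pt "0 0 0 0 0 -0.1" --pt "0 0 0 0 0 0"

```text
time_s: 11.25
position: [0.4981, -0.0012, 0.0845]
tool_rot: [0.256, 0.967, -0.001, -0.002]
contact_force: [-2.3, -2.1, 1.1]
gripper_width: 0.0151
grasp_force: 1.3
```

```bash
python3 st.py
```

```text
{'q': [-0.07, 0.793, -0.034, 2.066, 0.087, 0.288, 0.877], 'position': [0.498, -0.001, 0.084], 'contact_force': [-2.278, -2.077, 1.148], 'torque': [-0.246, 0.373, -0.005], 'gripper_width': 0.015, 'grasp_force': 1.313}
tool x yaw 2.625
```

>>> send_rows --pt "0 0 0 0 0 -0.1" --pt "0 0 0 0 0 -0.1" --pt "0 0 0 0 0 -0.1" --pt "0 0 0 0 0 0"

```text
time_s: 11.65
position: [0.4981, -0.0011, 0.0845]
tool_rot: [0.109, 0.994, -0.001, -0.002]
contact_force: [-3.2, -1.5, 2.4]
gripper_width: 0.0153
grasp_force: 19.3
```

```bash
python3 st.py
python3 - <<'E'
from h import *
c=save("wrist","pics/w3.npz");im=np.ascontiguousarray(c["c"][:,:,::-1])
cv2.imwrite("pics/w3.png",cv2.resize(im,(800,600),interpolation=cv2.INTER_CUBIC))
E
```

```text
{'q': [-0.036, 0.793, -0.089, 2.064, 0.22, 0.298, 1.043], 'position': [0.498, -0.001, 0.085], 'contact_force': [-3.247, -1.469, 2.382], 'torque': [-0.237, 0.458, -0.488], 'gripper_width': 0.015, 'grasp_force': 19.329}
tool x yaw 2.923
```

View pics/w3.png

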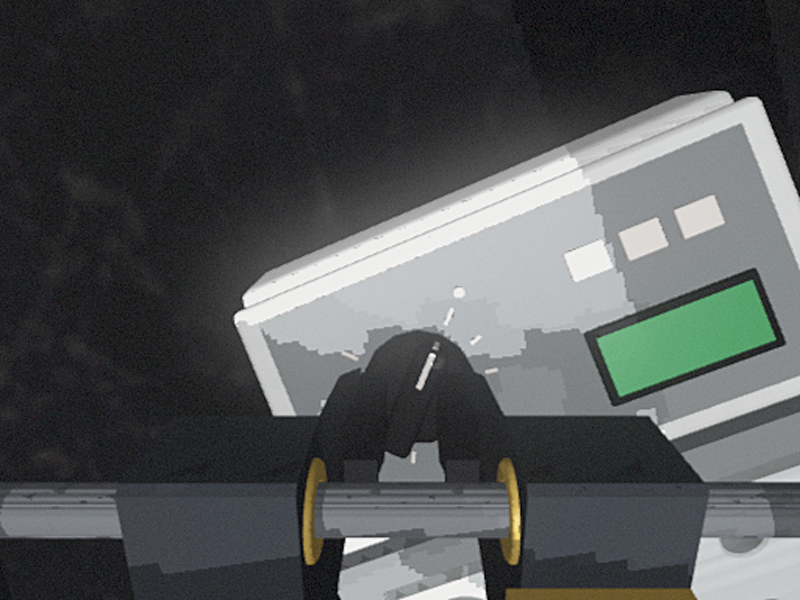

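The pad force has jumped to 19 N and the torque to -0.49 N m. The pointer at (430,370) lines up with the last tick and the dot at (459,292), so the knob is at its off stop. I'll open the fingers and rise straight up.

>>> send_rows --pt "0 0 0 0 0 0" --pt "0 0 0 0 0 0" --pt "0 0 0 0 0 0" --pt "0 0 -0.02 0 0 0" --pt "0 0 -0.04 0 0 0" --pt "0 0 -0.04 0 0 0" --pt "0 0 -0.03 0 0 0" --pt "0 0 0 0 0 0" --claw 0.05

```text
time_s: 12.5
position: [0.502, 0.0005, 0.2184]
tool_rot: [0.106, 0.994, 0.001, 0.003]
contact_force: [0.4, -0.3, 0.7]
gripper_width: 0.0503
grasp_force: 0.0
```

```bash
python3 st.py
python3 - <<'E'
from h import *
c=save("wrist","pics/w4.npz");im=np.ascontiguousarray(c["c"][:,:,::-1])
cv2.imwrite("pics/w4.png",cv2.resize(im,(800,600),interpolation=cv2.INTER_CUBIC))
E
```

```text
{'q': [0.022, 0.559, -0.178, 1.96, 0.16, 0.629, 1.1], 'position': [0.502, 0.0, 0.218], 'contact_force': [0.354, -0.303, 0.744], 'torque': [-0.005, -0.031, -0.023], 'gripper_width': 0.05, 'grasp_force': 0.0}
tool x yaw 2.929
```

View pics/w4.png

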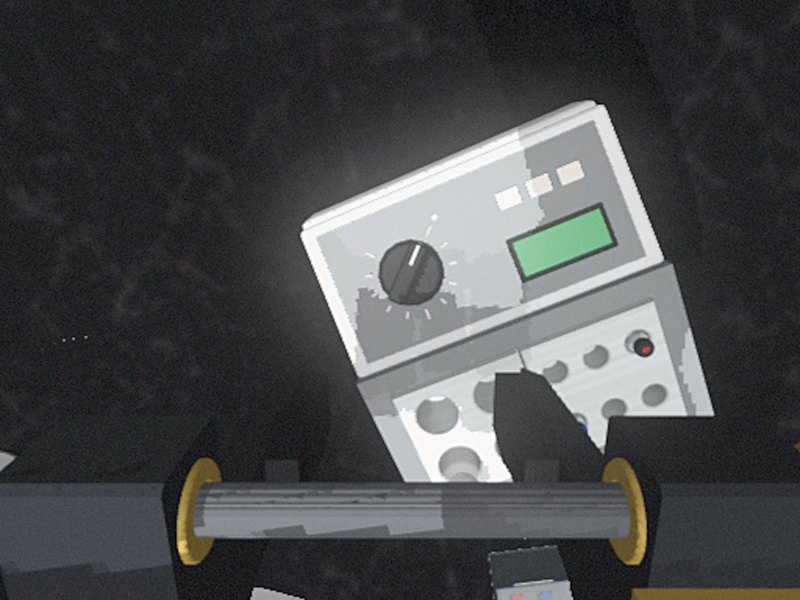

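The knob's pointer at (415,255) stays on the off dot at (434,217). Next I'll fit a simple kinematic model to choose a reachable "laid over" pose, and work out the shift to the vial.

```bash
cat > fk.py <<'E'
from h import *
from scipy.optimize import least_squares
def fk(q,L):
    d1,a,b,c=L; R=Ro.from_euler('z',q[0]); p=np.array([0,0,d1]); E=lambda ax,v:Ro.from_euler(ax,v)
    R=R*E('y',q[1])*E('z',q[2]); p=p+R.apply([0,0,a]); R=R*E('y',q[3])*E('z',q[4]); p=p+R.apply([0,0,b])
    R=R*E('y',q[5])*E('z',q[6]); return p+R.apply([0,0,c]),R
S=[([-1.155,.690,-.1945,1.5664,.1573,.9025,-.2151],[.2327,.5794,.2379]),
([-.0599,.7153,.0014,2.1941,-.9996,.0433,-.1924],[.5172,-.0038,.1178]),
([-.3340,.5379,.4386,2.1781,-.8396,.3690,-.3273],[.4975,-.0087,.2177]),
([.022,.559,-.178,1.96,.16,.629,1.1],[.502,0,.2184])]
if __name__=="__main__":
    for s1 in(1,):
        def f(x):
            r=[]
            for q,p in S:
                P,_=fk([q[0]*x[5]+x[4]]+q[1:],x[:4]); r+=list(P-p)
            return r
        for sg in(1,-1):
            for o in(0,1.57,3.14,-1.57):
                r=least_squares(f,[.36,.5,.35,.3,o,sg]);print(r.cost,r.x.round(3))
    rel([.619,.0035,.18],upR(.178+np.pi))
    print(np.linalg.norm(S[0][1][:2]))
E
python3 fk.py
```

```text
0.01526685298897977 [-1.234  1.065 -0.093 -0.501 -0.101 -1.068]
0.015266852988728801 [-1.235  1.065 -0.093 -0.501 -0.101 -1.068]
0.02152208514520762 [ 1.775 -1.128  0.174  0.529  3.046 -1.049]
0.06068346253153185 [ 1.78  -0.042  0.815  0.892  0.458  4.506]
0.015266852990360466 [-1.235  1.065 -0.093 -0.501 -0.101 -1.068]
0.01526685299033372 [-1.235  1.065 -0.093 -0.501 -0.101 -1.068]
0.02152208514502438 [ 1.775 -1.128  0.174  0.529  3.046 -1.049]
0.015266852989463928 [-1.234  1.065 -0.093 -0.501 -0.101 -1.068]
turn first: [ 0.0008  0.0024 -0.39  ] | shift after: [-0.117  -0.0178  0.0364] | shift now: [-0.1149  0.028   0.0367]
0.6243826150686773
```

```bash
cat > fk2.py <<'E'
from fk import *; import itertools
best=[]
for sg in itertools.product([1,-1],repeat=2):
    sg=(-1,)+sg
    def f(x):
        r=[]
        for q,p in S:
            q=np.array(q);q[[0,2,4]]*=sg
            r+=list(fk(q,x)[0]-p)
        return r
    r=least_squares(f,[.36,.5,.35,.3]);print(sg,r.cost,r.x.round(3))
q=np.array(S[3][0]);q[[0,2,4,6]]*=-1;print(fk(q,[.36,.5,.35,.3])[1].as_quat().round(3),"meas .106 .994 0 0")
E
python3 fk2.py
```

```text
(-1, 1, 1) 0.018655147166855908 [-1.272  1.071 -0.098 -0.53 ]
(-1, 1, -1) 0.00411318083930924 [-0.694  0.827  0.123 -0.342]
(-1, -1, 1) 0.004126514983288591 [-0.066  0.682  0.261  0.079]
(-1, -1, -1) 0.004064514674185184 [0.243 0.587 0.332 0.25 ]
[-0.628  0.778 -0.002  0.003] meas .106 .994 0 0
```

>>> send_rows --pt "0 0 0 0 0 -0.1" --pt "0 0 0 0 0 -0.1" --pt "0 0 0 0 0 -0.1" --pt "0 0 0 0 0 -0.09" --pt "-0.03 -0.004 0 0 0 0" --pt "-0.04 -0.006 0 0 0 0" --pt "-0.03 -0.005 0.01 0 0 0" --pt "-0.017 -0.003 0.01 0 0 0" --pt "0 0 0 0 0 0" --pt "0 0 0 0 0 0"

```text
time_s: 13.55
position: [0.6159, 0.0032, 0.1925]
tool_rot: [-0.089, 0.996, 0.0, -0.003]
contact_force: [-0.1, -0.0, 0.1]
gripper_width: 0.05
grasp_force: 0.0
```

```bash
python3 st.py
python3 - <<'E'
from h import *
rel([.619,.0035,.095],upR(.178+np.pi))
c=save("wrist","pics/w5.npz");im=np.ascontiguousarray(c["c"][:,:,::-1])
for z in(.095,.125):print(proj(c,[.619,.0035,z])*800/512)
cv2.imwrite("pics/w5.png",cv2.resize(im,(800,600),interpolation=cv2.INTER_CUBIC))
E
```

```text
{'q': [0.079, 0.742, -0.285, 1.631, 0.263, 0.813, 1.431], 'position': [0.616, 0.003, 0.193], 'contact_force': [-0.05, -0.001, 0.11], 'torque': [0.044, 0.018, -0.035], 'gripper_width': 0.05, 'grasp_force': 0.0}
tool x yaw -2.963
turn first: [ 0.0013 -0.0065  0.0007] | shift after: [-0.0031 -0.0002  0.0975] | shift now: [-0.0038 -0.0003  0.0975]
[[410.69785013 309.13433846]]
[[410.74765268 330.93928901]]
```

View pics/w5.png

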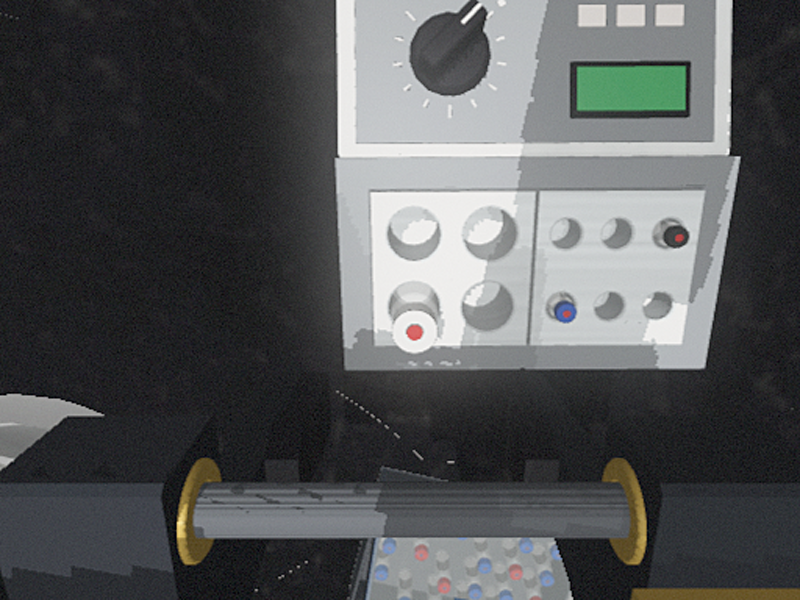

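The cap centre at (415,332) is about 4 px right of my prediction at (411,331), so I'll shift 1.5 mm along tool +y and go down over the vial.

>>> send_rows --pt "-0.0035 0.0013 0 0 -0.0065 0" --pt "0 0 0.025 0 0 0" --pt "0 0 0.025 0 0 0" --pt "0 0 0.02 0 0 0" --pt "0 0 0.015 0 0 0" --pt "0 0 0.008 0 0 0" --pt "0 0 0.0045 0 0 0" --pt "0 0 0 0 0 0" --pt "0 0 0 0 0 0"

```text
time_s: 14.5
position: [0.6213, 0.0051, 0.0974]
tool_rot: [-0.089, 0.996, 0.001, 0.002]
contact_force: [-0.6, -0.8, -0.4]
gripper_width: 0.0498
grasp_force: 0.0
```

>>> send_rows --pt "0 0 0 0 0 0" --pt "0 0 0 0 0 0" --pt "0 0 0 0 0 0" --pt "0 0 0 0 0 0" --pt "0 0 0 0 0 0" --pt "0 0 0 0 0 0" --pt "0 0 0 0 0 0" --claw 0.01

```text
time_s: 15.2
position: [0.6209, 0.005, 0.0969]
tool_rot: [-0.089, 0.996, 0.0, 0.002]
contact_force: [-0.4, -0.2, 1.6]
gripper_width: 0.022
grasp_force: 30.0
```

```bash
python3 st.py
```

```text
{'q': [0.05, 0.873, -0.238, 1.689, 0.318, 0.614, 1.383], 'position': [0.621, 0.005, 0.097], 'contact_force': [-0.418, -0.221, 1.59], 'torque': [-0.086, 0.029, -0.017], 'gripper_width': 0.022, 'grasp_force': 29.989}
tool x yaw -2.963
```

The fingers hold the vial at a 22 mm opening with 30 N. I'll lift it straight up.

>>> send_rows --pt "0 0 -0.004 0 0 0" --pt "0 0 -0.008 0 0 0" --pt "0 0 -0.012 0 0 0" --pt "0 0 -0.015 0 0 0" --pt "0 0 -0.02 0 0 0" --pt "0 0 -0.02 0 0 0" --pt "0 0 -0.025 0 0 0" --pt "0 0 -0.025 0 0 0" --pt "0 0 -0.025 0 0 0" --pt "0 0 -0.025 0 0 0"

```text
time_s: 16.2
position: [0.62, 0.0048, 0.2782]
tool_rot: [-0.089, 0.996, 0.001, 0.002]
contact_force: [0.0, -0.2, -0.0]
gripper_width: 0.0223
grasp_force: 30.0
```

>>> send_rows --pt "0.005 -0.015 -0.025 0 0 0" --pt "0.005 -0.015 -0.025 0 0 0" --pt "0.005 -0.015 -0.02 0 0 0" --pt "0.005 -0.015 -0.01 0 0 0" --pt "0 0 0 0.06 0 0" --pt "0 0 0 0.06 0 0" --pt "0 0 0 0.06 0 0" --pt "0 0 0 0.06 0 0" --pt "0 0 0 0 0 0"

```text
time_s: 17.1
position: [0.6102, -0.0553, 0.3554]
tool_rot: [-0.091, 0.989, -0.118, 0.012]
contact_force: [-0.2, -0.2, 0.1]
gripper_width: 0.022
grasp_force: 30.0
```

```bash
python3 st.py
python3 - <<'E'
from h import *
print(Ro.from_quat(arm.observe()["tool_rot"]).as_matrix()[:,2])
E
```

```text
{'q': [0.019, 0.543, -0.226, 1.506, 0.393, 1.131, 1.405], 'position': [0.61, -0.055, 0.355], 'contact_force': [-0.187, -0.228, 0.08], 'torque': [0.312, 0.045, -0.002], 'gripper_width': 0.022, 'grasp_force': 29.99}
tool x yaw -2.959
[ 0.04503434 -0.23155188 -0.97177962]
```

Still holding, and tilting towards -y with q5 rising as intended. I'll continue.

>>> send_rows --pt "0 0 0 0.06 0 0" --pt "0 0 0 0.06 0 0" --pt "0 0 0 0.06 0 0" --pt "0 0 0 0.06 0 0" --pt "0 0 0 0.06 0 0" --pt "0 0 0 0.06 0 0" --pt "0 0 0 0.06 0 0" --pt "0 0 0 0.06 0 0" --pt "0 0 0 0.06 0 0" --pt "0 0 0 0.06 0 0"

```text
time_s: 18.1
position: [0.6106, -0.0588, 0.3557]
tool_rot: [-0.08, 0.91, -0.406, 0.037]
contact_force: [-0.1, 0.1, -0.1]
gripper_width: 0.0218
grasp_force: 30.0
```

```bash
python3 st.py
```

```text
{'q': [-0.394, 0.635, 0.016, 1.657, 0.874, 1.232, 0.893], 'position': [0.611, -0.059, 0.356], 'contact_force': [-0.112, 0.107, -0.113], 'torque': [0.811, 0.184, -0.015], 'gripper_width': 0.022, 'grasp_force': 29.989}
tool x yaw -2.965
```

>>> send_rows --pt "0 0 0 0.06 0 0" --pt "0 0 0 0.06 0 0" --pt "0 0 0 0.06 0 0" --pt "0 0 0 0.06 0 0" --pt "0 0 0 0.06 0 0" --pt "0 0 0 0.06 0 0" --pt "0 0 0 0.06 0 0" --pt "0 0 0 0.06 0 0" --pt "0 0 0 0.06 0 0" --pt "0 0 0 0.06 0 0"

```text
time_s: 19.1
position: [0.6107, -0.0587, 0.3553]
tool_rot: [-0.065, 0.749, -0.657, 0.059]
contact_force: [0.7, -0.3, -1.1]
gripper_width: 0.022
grasp_force: 30.0
```

>>> send_rows --pt "0 0 0 0.05 0 0" --pt "0 0 0 0.05 0 0" --pt "0 0 0 0 0 0" --pt "0 0 0 0 0 0" --pt "0 0 0 0 0 0" --pt "0 0 0 0 0 0"

```text
time_s: 19.7
position: [0.6109, -0.0582, 0.3562]
tool_rot: [-0.062, 0.716, -0.693, 0.063]
contact_force: [-0.2, 0.5, -0.4]
gripper_width: 0.0219
grasp_force: 30.0
```

```bash
python3 st.py
python3 - <<'E'
from h import *
s=arm.observe();print(Ro.from_quat(s["tool_rot"]).as_matrix()[:,2],np.abs(s["qd"]).max(),s["time_s"])
c=save("scene","pics/s5.npz");p=proj(c,s["position"])[0].astype(int);print(p)
im=c["c"][max(0,p[1]-110):p[1]+130,max(0,p[0]-150):p[0]+170,::-1]
cv2.imwrite("pics/s5.png",cv2.resize(im,None,fx=2.4,fy=2.4,interpolation=cv2.INTER_CUBIC))
E
```

```text
{'q': [-0.652, 0.968, 0.243, 1.743, 1.17, 1.514, 0.48], 'position': [0.611, -0.058, 0.356], 'contact_force': [-0.206, 0.462, -0.398], 'torque': [1.0, 0.162, 0.023], 'gripper_width': 0.022, 'grasp_force': 29.99}
tool x yaw -2.964
[ 0.17703527 -0.98367974 -0.0321354 ] 0.0023216065188373302 19.7
[280 100]
```

View pics/s5.png

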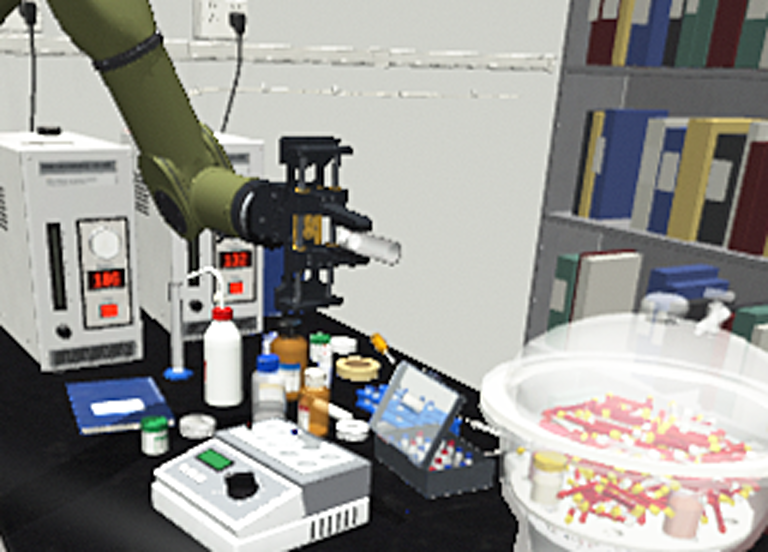

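The vial is held level, with its base pointing out at about (395,250). The knob is off and the bystanders haven't moved, so I'm handing the job in.

```bash
python3 -c "
from station import arm
print(arm.finish_job())"
```

```text
the job is handed in; nothing more can be done
None
```

The knob is at its off stop, and the headspace vial is out of its well, held level in the fingers about 35 cm above the worktop; the job is handed in, but no verdict came back.

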